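# Clear the spanner off the vice and clamp the bearing housing

### The arm

A 6-joint arm with a two-finger parallel gripper is mounted at the origin on the work surface. World frame = base frame: x ahead of the robot, y to its left, z up, the work surface at z = 0. Lengths are in m, angles in rad, forces in N, time in s.
With the tool pointing down it reaches from about 0.3 to 0.875 m from the base axis. Payload 6.4 kg.
Tool frame: the origin (TCP) lies between the finger pads; the fingertips stand 19 mm ahead of it and the grasp point (between the pads) is the TCP (ctrl.tips_ahead is the z of the fingertips in the tool frame, in m); z points along the fingers, y is the line along which they close (so a half turn about z gives the same grasp; the last joint's range is limited). The gripper opens to 85 mm and grips with 20 to 120 N. Pads are 22 mm wide; open, the fingers measure 114 mm over their backs; the gripper's body (76 mm by 85 mm) begins 54 mm behind the grasp point. The pads swing forward as they close: fully open they stand 13 mm farther back than shut.
Start: joints at [-0.206, 0.181, 1.607, -0, 1.354, -0.206], TCP at [0.575, 0, 0.25] pointing down, gripper open.
Joint ranges: [-2.99, 2.99], [-0.89, 2.07], [0.3, 2.58], [-1.14, 4.28], [0, 2.63], [-3.12, 3.12]. Speed limits (rad/s): [2.57, 2.57, 3.01, 3.14, 3.14, 3.14].

### API

Orientations are given as a unit quaternion [w, x, y, z].
In Python, from bench import readout, vision, ctrl gives the robot as it stands.
- The arm moves only by the tool play_rows, never from a script. Its arguments are lists of equal length, an entry for each row: "xyz": the shift along the tool's x, y, z in mm, a list of three; "rot": the turn, a rotation vector about the tool's x, y, z in rad, a list of three; "grip": the opening, from 0 (shut) to 1 (fully open). In form: {"xyz": [[x, y, z], ...], "rot": [[rx, ry, rz], ...], "grip": [grip, ...]}. A call has exactly 10 rows; each row is the pose to reach, as a shift and turn from the pose commanded when the call began, along the tool's axes at that moment; what a row does not reach only later rows make up. A row lasts 1/8 s, in which the tool goes at most 62.5 mm and 10.7 degrees, less where a joint would pass 70% of its speed; a pose out of reach is approached as far as the arm can. A call with a gripper value outside its range is refused whole. The fingers move at their own pace and stop on an object; the grip force is fixed at half the most. Time passes only in rows, so rows that repeat a pose let the fingers close, or fill a call up. It gives the time, the measured TCP pose, the force, the opening and the grip force at its end, in the units of the state.
- readout.get_obs(): the state, without advancing time (a new reading comes with each control period).
- vision.camera(name): name is "scene" or "side" or "wrist"; returns a dict with "color" (384x512x3 uint8, red, green, blue), "depth" (384x512 float32, m along the optical axis (not along the pixel's ray), 0 where there is no reading), "camera_matrix" (3x3 intrinsics, pixels), "extrinsics" (4x4, takes a point from camera to world coordinates); the wrist camera has in their place "hand_eye" (4x4, takes a point from camera to tool coordinates, whose origin is the TCP and whose axes are the flange's). Camera axes: x right, y down, z forward; pixel columns grow to the right and rows downward; lengths in m; the calibration is good to about 2 mm. A picture is of the moment at which its call begins: read the wrist's pose just before it.
- ctrl.hand_in(): hands the job in; it is judged then, once.
The state is a dict: "time_s": time; "q": joint angles; "dq": joint speeds; "joint_efforts": joint torques, N m; "eef_pos": TCP position; "eef_rot": TCP orientation; "wrist_force": force on the tool from outside, world axes, zero at the start; "torque": the same for the moment, N m; "opening": opening from 0.0 (shut) to 1.0 (fully open); "grasp_force": force on a finger pad.
Only numpy, scipy, OpenCV 4.12 (cv2) and the standard library are available. Lean on these libraries where they do the work, as an engineer would, in place of code of your own. Each camera call takes 0.05 s, during which the arm holds its last target. There are 200 camera calls.

### The job

Somebody left an adjustable spanner lying across the bed of the blue vice, between the sliding jaw and the bearing housing: first put it away in the brown cardboard tool box. Then slide the blue jaw along until it clamps the housing squarely against the backstop, gently: its orange sprung face should end about half pressed in, must never be pressed right home, and must stay so once you have let go and moved away. Leave the jar, the hammer and the grinder where they are.

Things in the scene. Friction and masses are not known exactly. Their poses are not given: they have to be found in the camera images.
- vice: Blue quick-slide vice fixed to the bench, 310 mm long (x, the slide direction), 110 mm wide (y). Origin: centre of its underside. Flat steel bed, 30 mm above the bench. A fixed block (top at 80 mm) at the +x end carries a rigid steel backstop, set differently each time: its face is at x = +92 to +104 mm, not measured. The sliding jaw closes towards +x.
- jaw_back (a point): Middle of the flat back (-x side) of the blue sliding jaw, 55 mm above the bench; axes as the vice. Jaw: 30 mm thick (x), 100 mm wide (y), from 31 to 79 mm above the bench. Push its back towards the vice's +x; the bed behind it is clear. The slide drags with 11 N and the jaw stays where it is left. The orange face's front is 46 mm ahead of this point when free.
- jaw (a joint): Travel of the sliding jaw towards the backstop, m: 0 fully open, range 0 to 0.18; starts at 0 to 0.02.
- face (a joint): How far the orange sprung face plate on the jaw is pressed in, m: 0 free, 0.008 pressed right home. Spring 1.5 N per mm: 6 N half-way, on top of the jaw's 11 N drag, so about 17 N of push on the jaw's back when half-way. Pushing the housing along the bed before it meets the backstop costs 1 to 2 N.
- housing_mid (a point): Centre of the loose aluminium bearing housing: 30 mm thick (x), 90 mm wide (y), 46 mm tall, with a round boss, 0.15 to 0.3 kg. It stands on the bed in front of the backstop, up to 30 mm off it and up to 5 degrees askew; x is about the vice's x.
- spanner_mid (a point): Balance point of the adjustable spanner, half-way up its 14 mm thickness. Steel with red handle inlay, about 200 mm long (x): from -115 mm (handle end) to +94 mm (jaws). The handle, 24 mm wide (y), runs to x = +42 mm; the head is 46 mm wide. 0.25 to 0.5 kg. It lies across the vice's bed, 18 mm or more (the handle 28 mm) from the orange face and the housing.
- toolbox: Open brown cardboard tool box fixed on the bench, outside 250 mm (x) x 160 mm (y), 50 mm tall, walls and floor 5 mm. Origin: centre of its underside. A yellow screwdriver lies lengthwise in it, 50 mm off centre to -y; it may be touched. The box stands left or right of the vice, a white box of the same size on the other side.
- jar_mid (a point): closed glass jar, 70 mm across, 90 mm tall; this point is about its middle. Leave it alone.
- hammer_mid (a point): hammer lying flat, 260 mm long; this point is about its middle. Leave it alone.
- grinder_mid (a point): orange angle grinder lying in the white box, about 190 mm long, 60 mm tall; this point is about its middle. Leave it alone.
- spanner: The spanner itself: same axes as its balance point, origin on its underside 7 mm below that point.
There are look-alikes about, which are no part of the job. Leave any pink look-alike of the spanner alone.

How it is judged:
On the way, in this order (a step that is already met when the one before it is completed fails the run):
1. the spanner lies in the brown tool box, let go (x of spanner_mid in the frame of toolbox between -0.1 and 0.1 m and y of spanner_mid in the frame of toolbox between -0.07 and 0.07 m and z of spanner_mid in the frame of toolbox between 0 and 0.055 m and contact force between the fingers and spanner below 0.5 N), for 0.3 s.
2. the jaw clamps the housing, the orange face about half pressed in (value of joint face between 0.002 and 0.006 m and angle between the x axis of housing_mid and the x axis of vice, either way round below 0.07 rad and angle between housing_mid's own z axis and vertical below 0.07 rad and y of housing_mid in the frame of vice between -0.02 and 0.02 m and x of housing_mid in the frame of vice between 0.05 and 0.12 m and z of housing_mid in the frame of vice between 0.046 and 0.06 m), for 0.3 s.
At the end, for the whole second after the job is handed in: Spanner at rest in the brown box (balance point within 100 x 70 mm of its centre, below 55 mm); housing upright on the bed, square to the vice within 0.07 rad, within 20 mm of its centre line; orange face pressed in 2 to 6 mm of its 8 mm by the clamped housing; jaw at rest (all of step 1 and all of step 2 and linear speed of spanner below 0.02 m/s and velocity of joint jaw between -0.003 and 0.003 m/s); the robot touches nothing.
It fails at once if the orange face is pressed right home (over 7.5 mm) (value of joint face above 0.0075 m).
It fails at once if one of the other things (jar, hammer, grinder) is moved by more than 30 mm (distance of any of jar_mid, hammer_mid, grinder_mid from where it was at the start of the episode above 0.03 m).
It also fails if it takes over 54 s, if anything falls off the work surface, if the arm or the gripper's body presses on something with over 40 N, if the wrist force passes 120 N, or if a joint passes its speed limit or range.

## Working session

There is one attempt and no reset: what is moved stays moved. The work goes in short steps, Python scripts to look and compute and a tool call to move; the robot and the scene stay as the last step left them, time stands still between calls to the robot, and variables do not carry over. Pictures are saved under pics/ and viewed, at most 13 in all, crops included, and the job is handed in when it is done.

Besides the shell and the picture viewer there is one more tool, called after ">>>" as name(argument=value, ...) on one line, values as JSON. play_rows: Moves the arm, as the interface text tells. Its arguments: {"type":"object","properties":{"xyz":{"type":"array","items":{"type":"array","items":{"type":"number"}}},"rot":{"type":"array","items":{"type":"array","items":{"type":"number"}}},"grip":{"type":"array","items":{"type":"number"}}},"required":["xyz","rot","grip"]}

```bash
mkdir -p pics; cat > h.py <<'E'
import numpy as np,cv2
from bench import readout,vision,ctrl
from scipy.spatial.transform import Rotation as R
def cam(n):
    o=readout.get_obs(); c=vision.camera(n)
    if n=="wrist":
        T=np.eye(4); q=o["eef_rot"]; T[:3,:3]=R.from_quat([q[1],q[2],q[3],q[0]]).as_matrix(); T[:3,3]=o["eef_pos"]
        c["T"]=T@c["hand_eye"]
    else: c["T"]=c["extrinsics"]
    K=c["camera_matrix"]; d=c["depth"]; v,u=np.mgrid[:384,:512]
    p=np.stack([(u-K[0,2])/K[0,0]*d,(v-K[1,2])/K[1,1]*d,d],-1)
    c["W"]=p@c["T"][:3,:3].T+c["T"][:3,3]
    return c
def save(c,f,crop=None):
    im=c["color"][:,:,::-1]; cv2.imwrite(f,im)
E
python3 - <<'E'
from h import *
o=readout.get_obs();print(o["eef_rot"],o["time_s"],o["wrist_force"])
a=cam("scene");b=cam("side")
np.savez("a.npz",**{k:a[k] for k in("color","W")});np.savez("b.npz",**{k:b[k] for k in("color","W")})
save(a,"pics/s.png");save(b,"pics/d.png")
E
```

```text
[-7.30108602e-04  7.07126691e-01  7.07086335e-01 -4.73941696e-04] 0.0 [0.54004867 0.48688702 0.33873489]
```

View pics/s.png

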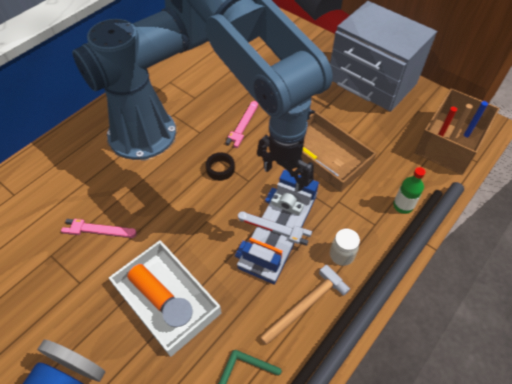

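View pics/d.png

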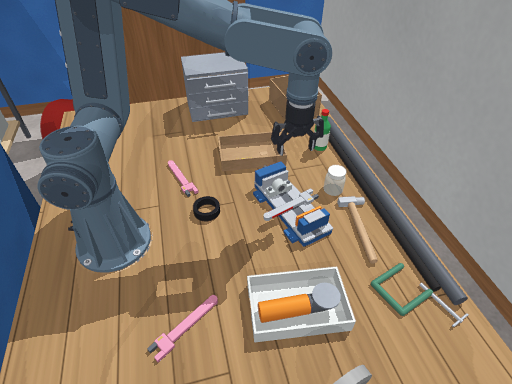

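The scene view shows the blue jaw at about (262,256), the spanner from (240,217) to (308,238), the housing at (288,203), the backstop block at (300,185), and the brown box around (337,150). The side view matches: jaw (315,222), spanner (267,213)–(318,193), box (250,150).

```bash
python3 - <<'E'
from h import *
a=np.load("a.npz");b=np.load("b.npz")
for n,d,P in(("s",a,[(262,256),(272,245),(288,203),(300,185),(242,217),(270,227),(300,238),(275,278),(240,270),(345,238),(312,112),(373,152),(345,182)]),("d",b,[(315,215),(270,172),(280,187),(267,213),(290,205),(308,193),(305,242),(330,235),(335,175),(221,140),(278,136),(285,155),(222,165)])):
    for u,v in P: print(n,u,v,d["W"][v,u].round(3))
# vice points: blue pixels, z 0.02..0.1
for d in(a,b):
    W=d["W"];hsv=cv2.cvtColor(d["color"],cv2.COLOR_RGB2HSV)
    reg=(W[...,0]>.4)&(W[...,0]<.85)&(abs(W[...,1])<.35)
    m=reg&(hsv[...,0]>100)&(hsv[...,0]<125)&(hsv[...,1]>150)&(W[...,2]>.07)&(W[...,2]<.09)
    n,l,s,c=cv2.connectedComponentsWithStats(m.astype(np.uint8))
    for i in range(1,n):
        if s[i,4]>25:
            p=W[l==i];print("blue top",s[i],p.mean(0).round(3),cv2.minAreaRect((p[:,:2]*1000).astype(np.float32)))
    m=reg&(hsv[...,0]>10)&(hsv[...,0]<25)&(W[...,2]>.043)&(W[...,2]<.056)&(hsv[...,1]>60)
    n,l,s,c=cv2.connectedComponentsWithStats(m.astype(np.uint8))
    for i in range(1,n):
        if s[i,4]>40:
            p=W[l==i];print("brown",s[i],p.min(0).round(3),p.max(0).round(3),cv2.minAreaRect((p[:,:2]*1000).astype(np.float32)))
E
```

```text
s 262 256 [ 0.617 -0.127  0.082]
s 272 245 [ 0.601 -0.062  0.029]
s 288 203 [0.567 0.049 0.074]
s 300 185 [ 0.629 -0.007  0.275]
s 242 217 [ 0.486 -0.053  0.043]
s 270 227 [ 0.566 -0.028  0.043]
s 300 238 [ 0.651 -0.006  0.049]
s 275 278 [ 0.668 -0.134  0.032]
s 240 270 [ 0.573 -0.164  0.001]
s 345 238 [0.752 0.048 0.09 ]
s 312 112 [0.611 0.03  0.469]
s 373 152 [0.645 0.378 0.051]
s 345 182 [0.637 0.239 0.034]
d 315 215 [ 0.613 -0.118  0.082]
d 270 172 [0.538 0.112 0.077]
d 280 187 [0.554 0.047 0.061]
d 267 213 [ 0.484 -0.041  0.044]
d 290 205 [ 0.567 -0.025  0.043]
d 308 193 [0.645 0.013 0.043]
d 305 242 [ 0.569 -0.166  0.023]
d 330 235 [ 0.666 -0.142 -0.002]
d 335 175 [0.742 0.029 0.09 ]
d 221 140 [0.417 0.404 0.029]
d 278 136 [ 0.515 -0.013  0.317]
d 285 155 [0.631 0.223 0.049]
d 222 165 [0.392 0.248 0.028]
blue top [281 171  15  14 119] [0.514 0.114 0.079] ((515.710693359375, 118.60450744628906), (44.91626739501953, 36.20068359375), 14.467768669128418)
blue top [304 181  14  11  87] [0.585 0.135 0.079] ((582.17578125, 136.29336547851562), (29.232778549194336, 34.73664093017578), 
[... 636 characters left out ...]
6914, 100.93183135986328), 86.61033630371094)
blue top [255 162  31  16 249] [0.541 0.122 0.079] ((542.124267578125, 124.56017303466797), (110.69954681396484, 36.76290512084961), 15.126594543457031)
blue top [299 209  31  19 119] [ 0.599 -0.129  0.077] ((607.114501953125, -122.66070556640625), (96.92240905761719, 28.675125122070312), 13.728029251098633)
brown [224 147  63  15 152] [0.4   0.219 0.043] [0.642 0.27  0.054] ((523.0992431640625, 234.92247009277344), (242.72958374023438, 50.02771759033203), 4.905588150024414)
brown [267 294  41  10 108] [ 0.4   -0.35   0.044] [ 0.504 -0.334  0.056] ((452.4248352050781, -342.65087890625), (15.722173690795898, 104.19715118408203), 88.81795501708984)
```

```bash
python3 - <<'E'
from h import *
a=cam("wrist");np.savez("w.npz",**{k:a[k] for k in("color","W")})
print(a["hand_eye"].round(3))
im=cv2.resize(a["color"][:,:,::-1],(768,576));cv2.imwrite("pics/w1.png",im)
W=a["W"]
for v in range(40,384,60): print([tuple(W[v,u].round(3)) for u in range(50,512,100)])
b=np.load("b.npz");a=np.load("a.npz")
# box: white=brown rim points, all
for d in(a,b):
    W=d["W"];m=(W[...,0]>.3)&(W[...,0]<.75)&(W[...,1]>.17)&(W[...,1]<.5)&(W[...,2]>.046)&(W[...,2]<.054)
    p=W[m];print(len(p),cv2.minAreaRect((p[:,:2]*1000).astype(np.float32)))
E
```

```text
[[ 0.001 -0.948 -0.317  0.083]
 [ 1.     0.001  0.    -0.002]
 [ 0.    -0.317  0.948 -0.123]
 [ 0.     0.     0.     1.   ]]
[(np.float64(0.336), np.float64(0.134), np.float64(-0.001)), (np.float64(0.449), np.float64(0.134), np.float64(-0.002)), (np.float64(0.565), np.float64(0.123), np.float64(0.078)), (np.float64(0.677), np.float64(0.134), np.float64(-0.001)), (np.float64(0.79), np.float64(0.135), np.float64(-0.002))]
[(np.float64(0.34), np.float64(0.07), np.float64(0.027)), (np.float64(0.442), np.float64(0.069), np.float64(-0.001)), (np.float64(0.565), np.float64(0.072), np.float64(0.07)), (np.float64(0.683), np.float64(0.069), np.float64(-0.001)), (np.float64(0.748), np.float64(0.072), np.float64(0.089))]
[(np.float64(0.306), np.float64(-0.005), np.float64(0.0)), (np.float64(0.434), np.float64(-0.005), np.float64(-0.001)), (np.float64(0.563), np.float64(0.002), np.float64(0.028)), (np.float64(0.69), np.float64(-0.005), np.float64(-0.001)), (np.float64(0.818), np.float64(-0.004), np.float64(-0.0))]
[(np.float64(0.288), np.float64(-0.089), np.float64(0.0)), (np.float64(0.424), np.f
[... 318 characters left out ...]
loat64(0.271)), (np.float64(0.563), np.float64(-0.129), np.float64(0.079)), (np.float64(0.615), np.float64(-0.001), np.float64(0.256)), (np.float64(0.855), np.float64(-0.185), np.float64(-0.0))]
[(np.float64(0.511), np.float64(0.012), np.float64(0.304)), (np.float64(0.543), np.float64(0.018), np.float64(0.309)), (np.float64(0.561), np.float64(-0.279), np.float64(0.019)), (np.float64(0.598), np.float64(0.018), np.float64(0.309)), (np.float64(0.634), np.float64(0.007), np.float64(0.298))]
325 ((520.5408935546875, 313.1485290527344), (166.59768676757812, 251.0296173095703), 83.39698791503906)
238 ((520.3189086914062, 313.2215576171875), (166.2284393310547, 251.1998748779297), 83.59406280517578)
```

View pics/w1.png

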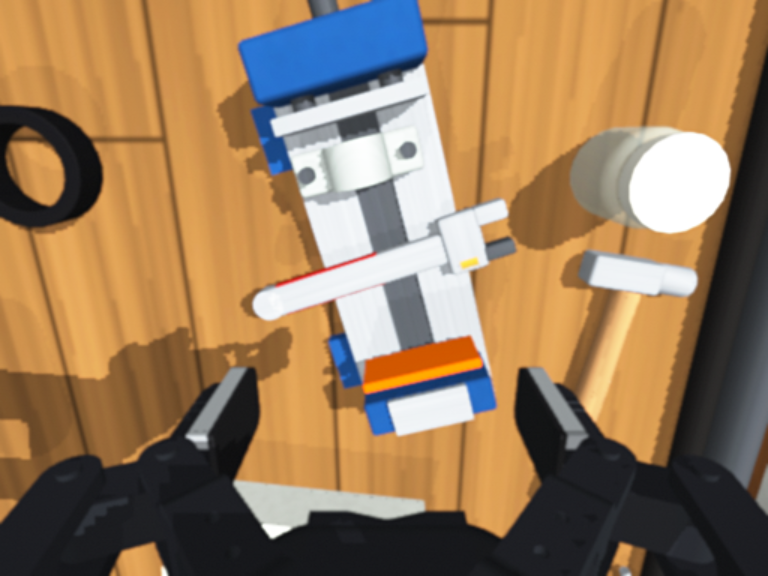

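The wrist view shows the spanner's handle end at (270,303), its head at (465,240), the housing at (360,160), the orange face at (425,362), the jaw at (430,405), and the backstop plate at (350,105) (picture at 1.5x).

```bash
python3 - <<'E'
from h import *
a=np.load("w.npz");W=a["W"];C=a["color"]
def blob(zl,zh,u0,u1,v0,v1):
    m=np.zeros((384,512),bool);m[int(v0/1.5):int(v1/1.5),int(u0/1.5):int(u1/1.5)]=1
    m&=(W[...,2]>zl)&(W[...,2]<zh);p=W[m][:,:2]*1000
    return p
p=blob(.039,.05,240,530,190,335)
r=cv2.minAreaRect(p.astype(np.float32));print("spanner",len(p),r)
h=p[p[:,0]<600];c=h.mean(0);_,_,vt=np.linalg.svd(h-c,full_matrices=False);d=vt[0]*np.sign(vt[0][0])
t=(p-c)@d;s=(p-c)@[-d[1],d[0]];print("ang",np.degrees(np.arctan2(d[1],d[0])),"ends",c+d*t.min(),c+d*t.max())
for lo in range(int(t.min()),int(t.max()),15):
    q=s[(t>=lo)&(t<lo+15)];print(lo-int(t.min()),q.min().round(),q.max().round(),end=" | ")
mid=c+d*(t.min()+115);print("\nmid",mid)
for n,z0,z1,b in(("jawtop",.074,.085,(360,500,370,440)),("block",.074,.085,(230,435,0,110)),("housing",.05,.08,(280,430,120,200)),("backstop",.06,.085,(265,435,80,140)),("face",.055,.082,(355,490,335,395))):
    p=blob(z0,z1,*b);print(n,len(p),cv2.minAreaRect(p.astype(np.float32)))
E
```

```text
spanner 4171 ((560.0775146484375, 5.7981719970703125), (209.48008728027344, 85.75118255615234), 14.171135902404785)
ang 18.83053890645201 ends [466.23888722 -50.51816592] [664.33369856  17.03665189]
0 -12.0 11.0 | 15 -13.0 12.0 | 30 -13.0 12.0 | 45 -14.0 12.0 | 60 -13.0 12.0 | 75 -14.0 68.0 | 90 -14.0 11.0 | 105 -13.0 11.0 | 120 -14.0 11.0 | 135 -14.0 10.0 | 150 -25.0 21.0 | 165 -25.0 21.0 | 180 -24.0 21.0 | 195 -22.0 21.0 | 
mid [575.08378323 -13.39959088]
jawtop 2525 ((603.36376953125, -109.9209213256836), (99.76705932617188, 46.759769439697266), 14.611084938049316)
block 5616 ((542.0137329101562, 120.5792236328125), (109.8274154663086, 56.574363708496094), 14.540595054626465)
housing 2835 ((548.9188842773438, 73.48628997802734), (89.80097961425781, 52.00609588623047), 13.135024070739746)
backstop 1982 ((545.7929077148438, 96.55870819091797), (103.32781982421875, 35.60268783569336), 0.38833945989608765)
face 1926 ((601.2246704101562, -95.64772033691406), (97.9546890258789, 29.78676986694336), 7.124015808105469)
```

>>> play_rows(xyz=[[-13,0,30],[-13,0,60],[-13,0,80],[-13,0,100],[-13,0,120],[-13,0,130],[-13,0,130],[-13,0,130],[-13,0,130],[-13,0,130]], rot=[[0,0,0.18],[0,0,0.36],[0,0,0.54],[0,0,0.72],[0,0,0.9],[0,0,1.08],[0,0,1.25],[0,0,1.25],[0,0,1.25],[0,0,1.25]], grip=[0.75,0.75,0.75,0.75,0.75,0.75,0.75,0.75,0.75,0.75])

```text
time_s: 1.4
eef_pos: [0.5751, -0.013, 0.1205]
eef_rot: [0.0, 0.987, 0.161, 0.0]
wrist_force: [0.6, -0.6, -0.2]
opening: 0.746
grasp_force: 0.0
```

```bash
python3 - <<'E'
from h import *
o=readout.get_obs();print(o["eef_pos"],o["eef_rot"],o["opening"],ctrl.tips_ahead,o["wrist_force"])
a=cam("wrist");W=a["W"]
cv2.imwrite("pics/w2.png",a["color"][:,:,::-1])
m=(W[...,2]>.039)&(W[...,2]<.049)&(abs(W[...,0]-.57)<.11)&(W[...,1]>-.07)&(W[...,1]<.035)
p=W[m][:,:2]*1000;c=p.mean(0);_,_,vt=np.linalg.svd(p-c,full_matrices=False);d=vt[0]*np.sign(vt[0][0])
t=(p-c)@d;s=(p-c)@[-d[1],d[0]];print(len(p),np.degrees(np.arctan2(d[1],d[0])),c+d*t.min(),c+d*t.max())
for lo in np.arange(t.min(),t.max(),15):
    q=s[(t>=lo)&(t<lo+15)];print((c+d*(lo+7)).round(),q.min().round(),q.max().round())
E
```

```text
[ 0.57510235 -0.01303351  0.12047316] [7.47787335e-05 9.87017952e-01 1.60609899e-01 1.31125054e-04] 0.7464086746374353 0.019 [ 0.55813711 -0.60252566 -0.21128628]
10436 18.725971875614306 [467.12171198 -51.2128443 ] [664.71364307  15.7681789 ]
[474. -49.] -11.0 12.0
[488. -44.] -12.0 12.0
[502. -39.] -12.0 13.0
[516. -35.] -12.0 13.0
[531. -30.] -13.0 13.0
[545. -25.] -12.0 12.0
[559. -20.] -13.0 12.0
[573. -15.] -13.0 12.0
[587. -10.] -12.0 12.0
[602.  -6.] -13.0 11.0
[616.  -1.] -23.0 22.0
[630.   4.] -24.0 22.0
[644.   9.] -24.0 22.0
[658.  14.] -21.0 22.0
```

View pics/w2.png

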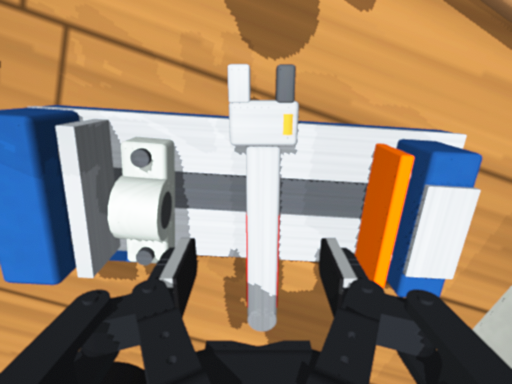

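The wrist view shows the spanner upright at column 262, centred between the fingers, with clear space on both sides. I'll descend and grip.

>>> play_rows(xyz=[[0,1,30],[0,1,55],[0,1,70],[0,1,70],[0,1,70],[0,1,70],[0,1,70],[0,1,70],[0,1,70],[0,1,70]], rot=[[0,0,0],[0,0,0],[0,0,0],[0,0,0],[0,0,0],[0,0,0],[0,0,0],[0,0,0],[0,0,0],[0,0,0]], grip=[0.75,0.75,0.75,0.75,0,0,0,0,0,0])

```text
time_s: 2.7
eef_pos: [0.5764, -0.0142, 0.0518]
eef_rot: [0.001, 0.987, 0.16, 0.001]
wrist_force: [-1.3, -0.0, 6.7]
opening: 0.261
grasp_force: 60.3
```

>>> play_rows(xyz=[[0,0,-40],[0,0,-90],[3,-20,-110],[12,-65,-110],[21,-110,-110],[30,-160,-110],[40,-210,-110],[50,-260,-110],[58,-305,-110],[64,-338,-110]], rot=[[0,0,0],[0,0,0],[0,0,0.03],[0,0,0.09],[0,0,0.15],[0,0,0.21],[0,0,0.27],[0,0,0.33],[0,0,0.39],[0,0,0.44]], grip=[0,0,0,0,0,0,0,0,0,0])

```text
time_s: 3.95
eef_pos: [0.5284, 0.3289, 0.1599]
eef_rot: [0.0, 0.998, -0.06, -0.0]
wrist_force: [0.3, -0.5, -2.1]
opening: 0.261
grasp_force: 59.7
```

```bash
python3 - <<'E'
from h import *
o=readout.get_obs();print(o["eef_pos"],o["eef_rot"],o["opening"],o["grasp_force"],o["wrist_force"])
a=cam("wrist");cv2.imwrite("pics/w3.png",a["color"][:,:,::-1])
E
```

```text
[0.52835199 0.32894103 0.15988739] [ 5.24019096e-05  9.98214745e-01 -5.97255524e-02 -4.22451155e-04] 0.26115724688292047 59.70099449157715 [ 0.25941114 -0.45170036 -2.11019153]
```

View pics/w3.png

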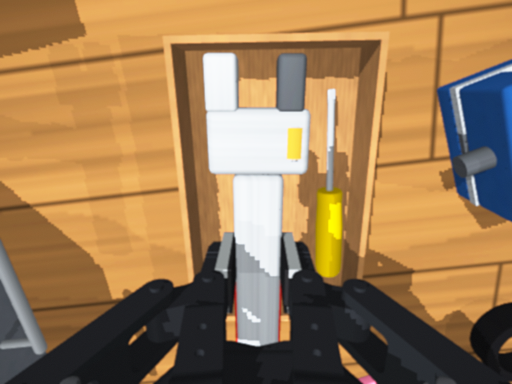

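The wrist view shows the spanner lying parallel inside the box outline (column 258), clear of the screwdriver at column 330. I'll lower it and release.

>>> play_rows(xyz=[[0,0,40],[0,0,85],[0,0,115],[0,0,130],[0,0,130],[0,0,130],[0,0,130],[0,0,130],[0,0,90],[0,0,40]], rot=[[0,0,0],[0,0,0],[0,0,0],[0,0,0],[0,0,0],[0,0,0],[0,0,0],[0,0,0],[0,0,0],[0,0,0]], grip=[0,0,0,0,0,0.5,0.5,0.5,0.5,0.5])

```text
time_s: 5.25
eef_pos: [0.5285, 0.3266, 0.1204]
eef_rot: [0.001, 0.998, -0.06, -0.001]
wrist_force: [-0.0, -0.3, 0.1]
opening: 0.501
grasp_force: 0.0
```

>>> play_rows(xyz=[[0,0,-50],[0,0,-80],[15,50,-80],[31,100,-80],[47,150,-80],[62,200,-80],[78,250,-80],[93,300,-80],[109,350,-80],[124,400,-80]], rot=[[0,0,0],[0,0,-0.18],[0,0,-0.36],[0,0,-0.54],[0,0,-0.72],[0,0,-0.9],[0,0,-1.08],[0,0,-1.26],[0,0,-1.44],[0,0,-1.62]], grip=[0.5,0.5,0,0,0,0,0,0,0,0])

```text
time_s: 6.5
eef_pos: [0.6053, -0.0867, 0.201]
eef_rot: [0.001, 0.729, 0.684, 0.0]
wrist_force: [0.6, 0.1, -0.3]
opening: -0.001
grasp_force: 0.0
```

```bash
python3 - <<'E'
from h import *
o=readout.get_obs();q=o["eef_rot"];M=R.from_quat([q[1],q[2],q[3],q[0]]).as_matrix()
print(o["eef_pos"]);print(M.round(3),np.degrees(np.arctan2(M[1,0],M[0,0])))
print(M.T@(np.array([.624,-.191,.16])-o["eef_pos"]))
s=cam("side");cv2.imwrite("pics/d2.png",s["color"][:,:,::-1])
W=s["W"];m=(W[...,0]>.42)&(W[...,0]<.63)&(W[...,1]>.25)&(W[...,1]<.38)&(W[...,2]>.01)&(W[...,2]<.03)
print(m.sum(),np.median(W[m],0))
E
```

```text
[ 0.6053218  -0.08666306  0.20100077]
[[ 0.064  0.998  0.001]
 [ 0.998 -0.064 -0.   ]
 [-0.     0.001 -1.   ]] 86.32693766190224
[-0.10291603  0.0252754   0.0410558 ]
317 [0.53724942 0.32303077 0.01811528]
```

View pics/d2.png

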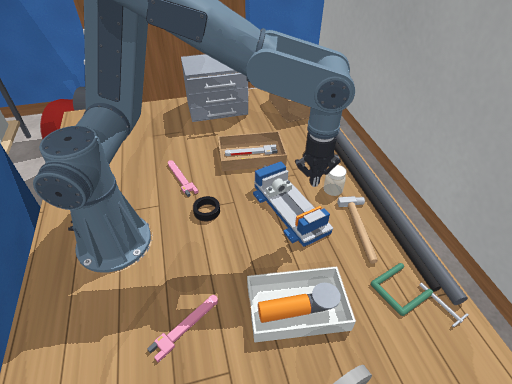

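The side view shows the spanner in the brown box at about (250,151), with the gripper at (320,165) coming back towards the vice.

>>> play_rows(xyz=[[-30,5,0],[-70,15,0],[-103,25,0],[-103,25,0],[-103,25,0],[-103,25,0],[-103,25,0],[-103,25,0],[-103,25,0],[-103,25,0]], rot=[[0,0,-0.16],[0,0,-0.318],[0,0,-0.318],[0,0,-0.318],[0,0,-0.318],[0,0,-0.318],[0,0,-0.318],[0,0,-0.318],[0,0,-0.318],[0,0,-0.318]], grip=[0,0,0,0,0,0,0,0,0,0])

```text
time_s: 7.8
eef_pos: [0.6228, -0.1893, 0.2003]
eef_rot: [-0.0, 0.614, 0.789, 0.0]
wrist_force: [-0.0, -0.3, -0.6]
opening: 0.002
grasp_force: 0.0
```

```bash
python3 - <<'E'
from h import *
o=readout.get_obs();q=o["eef_rot"];M=R.from_quat([q[1],q[2],q[3],q[0]]).as_matrix()
print(o["eef_pos"],np.degrees(np.arctan2(M[1,0],M[0,0])),o["wrist_force"])
a=cam("wrist");np.savez("w4.npz",color=a["color"],W=a["W"])
cv2.imwrite("pics/w4.png",a["color"][:,:,::-1])
L=(a["W"]-o["eef_pos"])@M*1000  # tool coords
np.save("L.npy",L)
for v in range(20,384,10):print(v,[tuple(L[v,u].round().astype(int)) for u in (200,256,310)])
E
```

```text
[ 0.62278585 -0.18933888  0.20029724] 104.21233090029183 [-0.02741245 -0.31510549 -0.64706777]
20 [(np.int64(139), np.int64(-52), np.int64(170)), (np.int64(140), np.int64(-3), np.int64(172)), (np.int64(140), np.int64(44), np.int64(171))]
30 [(np.int64(132), np.int64(-53), np.int64(171)), (np.int64(132), np.int64(-3), np.int64(173)), (np.int64(132), np.int64(44), np.int64(171))]
40 [(np.int64(124), np.int64(-53), np.int64(170)), (np.int64(124), np.int64(-3), np.int64(172)), (np.int64(124), np.int64(45), np.int64(171))]
50 [(np.int64(115), np.int64(-54), np.int64(170)), (np.int64(116), np.int64(-3), np.int64(173)), (np.int64(115), np.int64(45), np.int64(170))]
60 [(np.int64(107), np.int64(-54), np.int64(171)), (np.int64(103), np.int64(-3), np.int64(125)), (np.int64(103), np.int64(38), np.int64(125))]
70 [(np.int64(100), np.int64(-58), np.int64(189)), (np.int64(97), np.int64(-3), np.int64(130)), (np.int64(97), np.int64(41), np.int64(140))]
80 [(np.int64(90), np.int64(-59), np.int64(190)), (np.int64(90), np.int64(-3), np.int64(173)), (np.int64(89), np.int64(39), np.int64(124))]
90 [(np.i
[... 3548 characters left out ...]
np.int64(19), np.int64(-17), np.int64(-60)), (np.int64(-248), np.int64(-4), np.int64(201)), (np.int64(19), np.int64(12), np.int64(-60))]
350 [(np.int64(21), np.int64(-16), np.int64(-65)), (np.int64(12), np.int64(-2), np.int64(-57)), (np.int64(19), np.int64(12), np.int64(-63))]
360 [(np.int64(18), np.int64(-16), np.int64(-66)), (np.int64(12), np.int64(-2), np.int64(-60)), (np.int64(20), np.int64(11), np.int64(-67))]
370 [(np.int64(19), np.int64(-16), np.int64(-69)), (np.int64(13), np.int64(-2), np.int64(-64)), (np.int64(19), np.int64(11), np.int64(-69))]
380 [(np.int64(21), np.int64(-15), np.int64(-74)), (np.int64(14), np.int64(-2), np.int64(-67)), (np.int64(22), np.int64(10), np.int64(-74))]
```

View pics/w4.png

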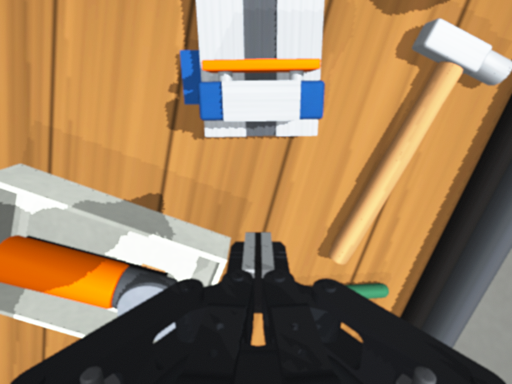

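The wrist view shows the jaw's back edge at row ~121 (about 57 mm ahead of the TCP) and the orange face at row 65, centred near column 260. The white box is clear of the fingers.

>>> play_rows(xyz=[[0,1,50],[0,1,100],[0,1,130],[0,1,140],[10,1,140],[20,1,140],[30,1,140],[36,1,140],[42,1,140],[48,1,140]], rot=[[0,0,0],[0,0,0],[0,0,0],[0,0,0],[0,0,0],[0,0,0],[0,0,0],[0,0,0],[0,0,0],[0,0,0]], grip=[0,0,0,0,0,0,0,0,0,0])

```text
time_s: 9.1
eef_pos: [0.6124, -0.1435, 0.0606]
eef_rot: [0.001, 0.614, 0.789, -0.001]
wrist_force: [2.7, -11.1, -4.7]
opening: -0.001
grasp_force: 5.9
```

>>> play_rows(xyz=[[6,0,0],[15,0,0],[25,0,0],[35,0,0],[45,0,0],[55,0,0],[65,0,0],[72,0,0],[77,0,0],[80,0,0]], rot=[[0,0,0],[0,0,0],[0,0,0],[0,0,0],[0,0,0],[0,0,0],[0,0,0],[0,0,0],[0,0,0],[0,0,0]], grip=[0,0,0,0,0,0,0,0,0,0])

```text
time_s: 10.35
eef_pos: [0.5923, -0.0678, 0.0606]
eef_rot: [0.001, 0.614, 0.789, -0.002]
wrist_force: [-2.4, -12.2, -0.5]
opening: -0.001
grasp_force: 5.6
```

```bash
cat > look.py <<'E'
from h import *
import sys
o=readout.get_obs();q=o["eef_rot"];M=R.from_quat([q[1],q[2],q[3],q[0]]).as_matrix()
print(o["eef_pos"],o["wrist_force"]@M)
a=cam("wrist");cv2.imwrite(sys.argv[1],a["color"][:,:,::-1])
L=(a["W"]-o["eef_pos"])@M*1000;np.savez("L.npz",L=L,color=a["color"])
for u in map(int,sys.argv[2:]):
    print(u);print([(v,*L[v,u].round().astype(int).tolist()) for v in range(4,300,8)])
E
python3 look.py pics/w5.png 190 256
```

```text
[ 0.5923022  -0.06784931  0.0605831 ] [-11.22913284  -5.34688274   0.56361333]
190
[(4, 119, -33, 32), (12, 116, -33, 32), (20, 112, -33, 30), (28, 109, -33, 31), (36, 106, -33, 30), (44, 103, -34, 30), (52, 99, -34, 30), (60, 96, -34, 31), (68, 92, -34, 31), (76, 89, -35, 31), (84, 85, -35, 31), (92, 81, -35, 31), (100, 77, -35, 30), (108, 74, -36, 32), (116, 70, -36, 31), (124, 66, -36, 31), (132, 62, -36, 30), (140, 57, -37, 32), (148, 58, -31, 5), (156, 58, -28, -10), (164, 56, -27, -15), (172, 53, -27, -14), (180, 45, -31, 1), (188, 42, -31, -2), (196, 42, -29, -11), (204, 43, -27, -21), (212, 40, -27, -21), (220, 36, -27, -21), (228, 33, -27, -22), (236, 30, -28, -21), (244, 26, -28, -21), (252, 23, -28, -22), (260, 19, -28, -21), (268, 15, -29, -21), (276, -25, -43, 31), (284, 15, -26, -31), (292, 13, -26, -33)]
256
[(4, 119, -3, 32), (12, 116, -3, 32), (20, 113, -3, 33), (28, 110, -3, 32), (36, 106, -3, 33), (44, 103, -3, 33), (52, 99, -3, 33), (60, 96, -3, 34), (68, 92, -3, 34), (76, 89, -3, 33), (84, 85, -3, 33), (92, 81, -3, 34), (100, 77, -3, 33), (108, 74, -3, 32), (116, 70, -3, 33), (124, 65, -3, 33), (132, 61, -3, 33), (140, 59, -3, 24), (148, 59, -3, 4), (156, 58, -2, -11), (164, 56, -2, -14), (172, 53, -2, -14), (180, 43, -3, 9), (188, 42, -3, -1), (196, 43, -2, -13), (204, 42, -2, -20), (212, 40, -2, -22), (220, 36, -2, -21), (228, 33, -2, -21), (236, 30, -2, -22), (244, 26, -2, -21), (252, 23, -2, -21), (260, 19, -2, -21), (268, 16, -2, -21), (276, 9, -3, -17), (284, 6, -2, -18), (292, 1, -3, -17)]
```

View pics/w5.png

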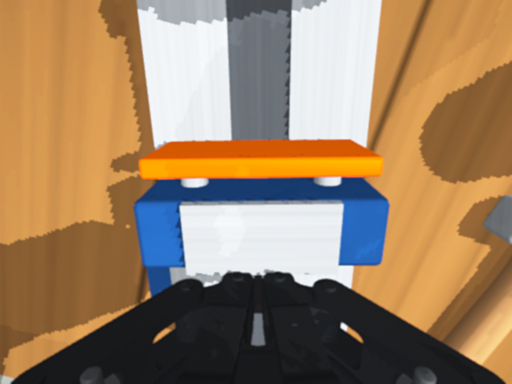

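The wrist view shows the orange face's front at row ~140 (58.8 mm ahead), free with a 16 mm gap, and at least 60 mm of clear bed ahead of it. I'll push 48 mm more.

>>> play_rows(xyz=[[6,0,0],[12,0,0],[18,0,0],[24,0,0],[30,0,0],[36,0,0],[41,0,0],[45,0,0],[47,0,0],[48,0,0]], rot=[[0,0,0],[0,0,0],[0,0,0],[0,0,0],[0,0,0],[0,0,0],[0,0,0],[0,0,0],[0,0,0],[0,0,0]], grip=[0,0,0,0,0,0,0,0,0,0])

```text
time_s: 11.65
eef_pos: [0.58, -0.0214, 0.0606]
eef_rot: [0.001, 0.614, 0.789, -0.002]
wrist_force: [-4.2, -12.6, 3.2]
opening: 0.006
grasp_force: 5.5
```

```bash
python3 look.py pics/w6.png 190 256 320
```

```text
[ 0.58001063 -0.02136451  0.06056801] [-11.13775477  -7.2099473   -3.13663515]
190
[(4, 118, -32, 28), (12, 116, -33, 30), (20, 113, -33, 30), (28, 104, -27, -2), (36, 101, -27, -3), (44, 98, -27, -2), (52, 96, -27, 0), (60, 94, -29, 7), (68, 91, -29, 8), (76, 88, -30, 7), (84, 85, -30, 8), (92, 82, -30, 7), (100, 78, -30, 8), (108, 75, -31, 8), (116, 70, -36, 32), (124, 66, -37, 32), (132, 62, -37, 31), (140, 58, -37, 31), (148, 58, -31, 6), (156, 58, -28, -11), (164, 56, -27, -15), (172, 53, -27, -15), (180, 46, -31, -1), (188, 42, -31, -2), (196, 42, -29, -11), (204, 42, -27, -20), (212, 40, -27, -22), (220, 36, -27, -21), (228, 33, -28, -21), (236, 30, -28, -21), (244, 25, -28, -20), (252, 23, -28, -21), (260, 19, -29, -20), (268, 15, -29, -21), (276, -25, -43, 31), (284, 15, -27, -30), (292, 14, -26, -33)]
256
[(4, 120, -3, 34), (12, 116, -3, 34), (20, 113, -3, 32), (28, 102, -2, -13), (36, 99, -2, -14), (44, 97, -2, -15), (52, 95, -2, -14), (60, 92, -2, -14), (68, 90, -2, -14), (76, 87, -2, -14), (84, 84, -2, -14), (92, 82, -2, -16), (100, 79, -2, -14), (108, 76, -2, -14), (116
[... 452 characters left out ...]
 119, 26, 31), (12, 116, 26, 30), (20, 113, 27, 31), (28, 110, 27, 32), (36, 102, 23, 7), (44, 100, 23, 6), (52, 97, 23, 7), (60, 94, 23, 8), (68, 91, 24, 8), (76, 88, 23, 5), (84, 85, 24, 7), (92, 82, 24, 7), (100, 78, 24, 7), (108, 83, -2, -123), (116, 70, 29, 30), (124, 66, 30, 31), (132, 62, 30, 31), (140, 59, 29, 23), (148, 59, 25, 3), (156, 59, 22, -13), (164, 57, 21, -16), (172, 53, 22, -15), (180, 45, 25, 1), (188, 43, 25, -4), (196, 43, 23, -13), (204, 43, 21, -22), (212, 40, 21, -22), (220, 36, 21, -21), (228, 33, 22, -21), (236, 30, 22, -21), (244, 27, 22, -22), (252, 23, 22, -21), (260, 19, 23, -21), (268, 83, -2, -123), (276, -25, 36, 31), (284, 13, 22, -28), (292, 14, 21, -33)]
```

View pics/w6.png

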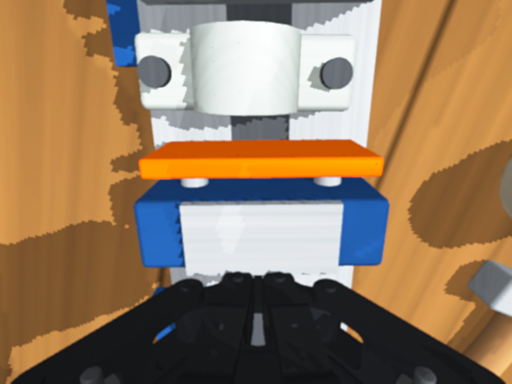

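The wrist view shows the housing nearly square, its front about 15 mm ahead of the orange face (rows 110 and 140). I'll push 16 mm.

>>> play_rows(xyz=[[2,0,0],[4,0,0],[6,0,0],[8,0,0],[10,0,0],[12,0,0],[13,0,0],[14,0,0],[15,0,0],[16,0,0]], rot=[[0,0,0],[0,0,0],[0,0,0],[0,0,0],[0,0,0],[0,0,0],[0,0,0],[0,0,0],[0,0,0],[0,0,0]], grip=[0,0,0,0,0,0,0,0,0,0])

```text
time_s: 12.95
eef_pos: [0.576, -0.0061, 0.0606]
eef_rot: [0.001, 0.614, 0.789, -0.002]
wrist_force: [-5.7, -13.5, 3.4]
opening: 0.003
grasp_force: 5.9
```

```bash
python3 look.py pics/w7.png 215 256 296; python3 - <<'E'
import numpy as np
L=np.load("L.npz")["L"]
print([(v,*L[v,150].round().astype(int).tolist()) for v in range(0,60,4)],[(v,*L[v,345].round().astype(int).tolist()) for v in range(0,60,4)])
E
```

```text
[ 0.57600654 -0.00609393  0.06055806] [-11.6756243   -8.88264533  -3.28342385]
215
[(4, 109, -16, -13), (12, 107, -16, -13), (20, 104, -16, -13), (28, 103, -17, -8), (36, 103, -19, 8), (44, 103, -22, 30), (52, 99, -22, 31), (60, 96, -22, 30), (68, 92, -22, 32), (76, 87, -17, -13), (84, 84, -17, -12), (92, 82, -17, -13), (100, 79, -17, -12), (108, 76, -17, -11), (116, 73, -17, -12), (124, 71, -18, -11), (132, 68, -18, -12), (140, 65, -18, -13), (148, 62, -18, -11), (156, 58, -18, -9), (164, 56, -18, -15), (172, 53, -18, -15), (180, 42, -22, 11), (188, 43, -20, -2), (196, 42, -19, -11), (204, 43, -18, -21), (212, 40, -17, -22), (220, 36, -18, -21), (228, 33, -18, -21), (236, 30, -18, -22), (244, 26, -18, -21), (252, 22, -18, -21), (260, 19, -19, -21), (268, 15, -19, -21), (276, -26, -28, 32), (284, 8, -19, -21), (292, 8, -18, -27)]
256
[(4, 109, -2, -13), (12, 106, -2, -14), (20, 104, -2, -12), (28, 103, -2, -8), (36, 103, -3, 10), (44, 103, -3, 33), (52, 99, -3, 32), (60, 96, -3, 34), (68, 92, -3, 32), (76, 87, -2, -13), (84, 84, -2, -15), (92, 82, -2, -13), (100, 79, -2, -14), (108, 
[... 1071 characters left out ...]
3, 13, -22), (260, 20, 13, -22), (268, 15, 13, -21), (276, -25, 21, 32), (284, 8, 14, -21), (292, 14, 12, -34)]
[(0, 110, -36, -13), (4, 109, -37, -13), (8, 108, -37, -14), (12, 107, -37, -13), (16, 105, -37, -13), (20, 104, -37, -13), (24, 103, -37, -14), (28, 103, -39, -9), (32, 102, -41, -2), (36, 103, -45, 8), (40, 102, -48, 17), (44, 103, -52, 30), (48, 101, -52, 30), (52, 99, -53, 30), (56, 97, -53, 30)] [(0, 110, 26, -13), (4, 109, 26, -12), (8, 108, 26, -13), (12, 107, 26, -13), (16, 105, 26, -14), (20, 104, 27, -12), (24, 103, 27, -12), (28, 103, 29, -4), (32, 103, 31, 3), (36, 103, 34, 13), (40, 103, 37, 24), (44, 103, 39, 31), (48, 101, 39, 30), (52, 99, 39, 30), (56, 98, 40, 31)]
```

View pics/w7.png

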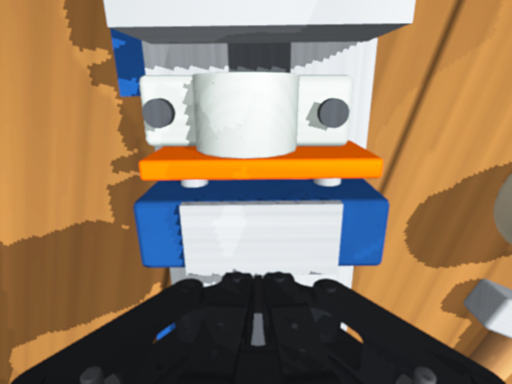

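The wrist view shows the backstop's front at row ~44 (103 mm), the housing touching the orange face (row 150), and about 14 mm left before clamping. I'll push 15 mm slowly.

>>> play_rows(xyz=[[2,0,0],[4,0,0],[6,0,0],[8,0,0],[10,0,0],[11,0,0],[12,0,0],[13,0,0],[14,0,0],[15,0,0]], rot=[[0,0,0],[0,0,0],[0,0,0],[0,0,0],[0,0,0],[0,0,0],[0,0,0],[0,0,0],[0,0,0],[0,0,0]], grip=[0,0,0,0,0,0,0,0,0,0])

```text
time_s: 14.25
eef_pos: [0.5722, 0.0082, 0.0605]
eef_rot: [0.001, 0.614, 0.789, -0.003]
wrist_force: [-5.4, -13.7, 4.8]
opening: -0.0
grasp_force: 6.3
```

```bash
cat > gap.py <<'E'
from h import *
o=readout.get_obs();q=o["eef_rot"];M=R.from_quat([q[1],q[2],q[3],q[0]]).as_matrix()
print(o["time_s"],o["eef_pos"],o["wrist_force"]@M)
a=cam("wrist");L=(a["W"]-o["eef_pos"])@M*1000
def med(m,k=0): return np.median(L[m][:,k]).round(2),m.sum()
hsv=cv2.cvtColor(a["color"],cv2.COLOR_RGB2HSV)
og=(hsv[...,0]<22)&(hsv[...,1]>200)&(hsv[...,2]>120)
yy=abs(L[...,1])<45
x,z=L[...,0],L[...,2]
v=np.mgrid[:384,:512][0]
top=og&yy&(abs(z+15)<2.5)&(x>20)&(x<90); print("face top x range",np.percentile(x[top],[2,50,98]).round(1),top.sum())
jf=yy&(abs(z-3)<12)&(x>36)&(x<50)&(v>170)&(v<205); print("jaw front",med(jf))
jt=yy&(abs(z+21)<2.5)&(x>10)&(x<60); print("jaw top x range",np.percentile(x[jt],[2,98]).round(1))
bs=yy&(abs(z-8)<20)&(x>80)&(x<110)&(v<100); print("backstop-ish",med(bs))
np.savez("L.npz",L=L,color=a["color"]);cv2.imwrite("pics/last.png",a["color"][:,:,::-1])
print([(i,*L[i,256].round(1).tolist()) for i in range(0,205,5)])
E
python3 gap.py
```

```text
14.25 [0.57221544 0.00823085 0.06054945] [-11.99944766  -8.62482844  -4.73298156]
face top x range [50.2 54.2 57.8] 4790
jaw front (np.float64(42.66), np.int64(2735))
jaw top x range [13.4 42.6]
backstop-ish (np.float64(104.56), np.int64(9685))
[(0, 109.0, -2.4, -17.0), (5, 107.8, -2.4, -16.3), (10, 107.7, -2.4, -10.5), (15, 107.4, -2.5, -4.5), (20, 107.9, -2.5, 5.8), (25, 107.8, -2.6, 15.1), (30, 107.7, -2.6, 25.7), (35, 106.6, -2.7, 32.0), (40, 104.6, -2.7, 32.7), (45, 96.8, -2.4, -13.1), (50, 95.4, -2.4, -12.2), (55, 93.7, -2.4, -13.2), (60, 92.1, -2.4, -13.8), (65, 90.6, -2.4, -13.3), (70, 89.0, -2.4, -12.8), (75, 87.4, -2.4, -13.3), (80, 85.7, -2.4, -13.3), (85, 84.1, -2.4, -14.6), (90, 82.5, -2.4, -14.5), (95, 80.8, -2.4, -15.3), (100, 79.1, -2.4, -13.3), (105, 77.5, -2.4, -14.4), (110, 75.7, -2.4, -14.2), (115, 74.0, -2.4, -14.4), (120, 72.4, -2.4, -15.1), (125, 70.4, -2.5, -13.3), (130, 68.8, -2.4, -14.7), (135, 66.8, -2.5, -13.7), (140, 65.0, -2.5, -13.4), (145, 63.2, -2.5, -14.0), (150, 61.2, -2.5, -13.0), (155, 59.9, -2.5, -15.9), (160, 57.6, -2.5, -14.2), (165, 55.8, -2.5, -14.4), (170, 54.2, -2.5, -15.7), (175, 51.8, -2.5, -14.3), (180, 49.8, -2.5, -14.2), (185, 42.9, -2.6, 0.9), (190, 42.5, -2.5, -4.6), (195, 42.6, -2.5, -11.0), (200, 42.2, -2.5, -15.7)]
```

>>> play_rows(xyz=[[0.3,0,0],[0.6,0,0],[0.9,0,0],[1.2,0,0],[1.5,0,0],[1.8,0,0],[2.1,0,0],[2.4,0,0],[2.7,0,0],[3,0,0]], rot=[[0,0,0],[0,0,0],[0,0,0],[0,0,0],[0,0,0],[0,0,0],[0,0,0],[0,0,0],[0,0,0],[0,0,0]], grip=[0,0,0,0,0,0,0,0,0,0])

```text
time_s: 15.55
eef_pos: [0.5717, 0.0106, 0.0605]
eef_rot: [0.001, 0.614, 0.789, -0.003]
wrist_force: [-4.8, -17.2, 2.1]
opening: 0.002
grasp_force: 7.7
```

```bash
python3 gap.py|head -5
```

```text
15.55 [0.57168023 0.01055271 0.06054265] [-15.52722617  -8.84752245  -2.01254264]
face top x range [48.3 52.3 56. ] 4725
jaw front (np.float64(42.58), np.int64(1823))
jaw top x range [13.4 42.6]
backstop-ish (np.float64(103.51), np.int64(7999))
```

View pics/last.png

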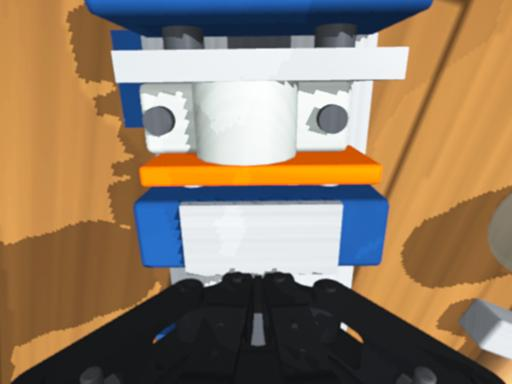

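The wrist view shows the housing held square between the backstop plate (row 75) and the orange face (row 160). The face is pressed in about 2.5 mm, so I'll push a little more.

>>> play_rows(xyz=[[0.2,0,0],[0.4,0,0],[0.6,0,0],[0.8,0,0],[1,0,0],[1.2,0,0],[1.4,0,0],[1.6,0,0],[1.7,0,0],[1.8,0,0]], rot=[[0,0,0],[0,0,0],[0,0,0],[0,0,0],[0,0,0],[0,0,0],[0,0,0],[0,0,0],[0,0,0],[0,0,0]], grip=[0,0,0,0,0,0,0,0,0,0])

```text
time_s: 16.85
eef_pos: [0.5713, 0.0118, 0.0606]
eef_rot: [0.001, 0.614, 0.789, -0.003]
wrist_force: [-4.9, -20.6, 2.4]
opening: -0.002
grasp_force: 8.6
```

```bash
python3 gap.py|head -5
```

```text
16.85 [0.57133222 0.01180413 0.0605588 ] [-18.74909302  -9.83832117  -2.29681926]
face top x range [47.  51.  54.7] 4709
jaw front (np.float64(42.55), np.int64(1190))
jaw top x range [13.4 42.6]
backstop-ish (np.float64(102.87), np.int64(7105))
```

The face is now about half pressed (roughly 4 mm from both the image and the force). I'll back away along the slide, then lift.

>>> play_rows(xyz=[[-1,0,0],[-3,0,0],[-6,0,0],[-12,0,0],[-20,0,0],[-30,0,0],[-30,0,-30],[-30,0,-70],[-30,0,-90],[-30,0,-90]], rot=[[0,0,0],[0,0,0],[0,0,0],[0,0,0],[0,0,0],[0,0,0],[0,0,0],[0,0,0],[0,0,0],[0,0,0]], grip=[0,0,0,0,0,0,0,0,0,0])

```text
time_s: 18.15
eef_pos: [0.5806, -0.0137, 0.1522]
eef_rot: [0.002, 0.614, 0.789, 0.001]
wrist_force: [-0.1, -0.1, 0.2]
opening: 0.002
grasp_force: 0.0
```

```bash
python3 - <<'E'
from h import *
o=readout.get_obs();q=o["eef_rot"];M=R.from_quat([q[1],q[2],q[3],q[0]]).as_matrix()
a=cam("wrist");L=(a["W"]-o["eef_pos"])@M*1000
print(o["eef_pos"],o["wrist_force"])
hsv=cv2.cvtColor(a["color"],cv2.COLOR_RGB2HSV);h=o["eef_pos"][2]*1000-L[...,2]
og=(hsv[...,0]<22)&(hsv[...,1]>200)&(hsv[...,2]>120)&(abs(h-76)<3)&(abs(L[...,1])<45);x=L[...,0]
jt=(abs(h-82)<3)&(abs(L[...,1])<35)&(x>20)&(x<95)
jt2=(abs(h-79)<4)&(abs(L[...,1])<45)&(hsv[...,0]>100)&(hsv[...,0]<125)&(hsv[...,1]>120)&(x<100)
print(np.percentile(x[og],[2,98]),np.percentile(x[jt],[2,98]),np.percentile(x[jt2],[2,98]))
cv2.imwrite("pics/w9.png",a["color"][:,:,::-1])
s=cam("side");W=s["W"];m=(W[...,0]>.42)&(W[...,0]<.63)&(W[...,1]>.25)&(W[...,1]<.38)&(W[...,2]>.01)&(W[...,2]<.03);print(m.sum(),np.median(W[m],0))
E
```

```text
[ 0.58058804 -0.01365834  0.15222094] [-0.06134117 -0.07991209  0.2056604 ]
[73.84532467 81.27354943] [40.3874898  69.31125064] [41.56668962 69.06341062]
310 [0.5430208  0.32395644 0.01812638]
```

View pics/w9.png

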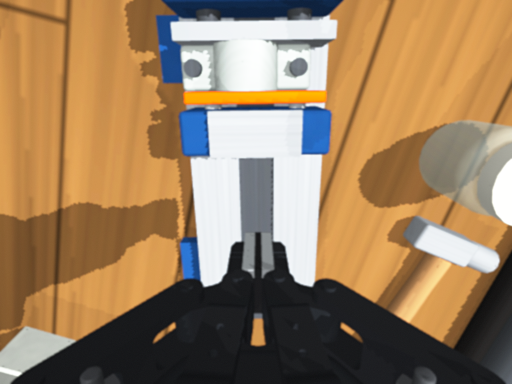

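The wrist view shows the arm clear and the housing square between the plate (row 30) and the orange face (row 97). The face front is 12 mm ahead of the jaw against 16 mm when free, so it's pressed in about 4 mm.

```bash
python3 -c "
from bench import ctrl
print(ctrl.hand_in())"
```

```text
the job is handed in; nothing more can be done
None
```

The job is handed in at about 18 s of the 54 s: the spanner lies in the brown tool box and the housing is clamped square against the backstop, with the orange face pressed in about 4 mm of its 8 mm, measured after I let go and moved clear; no verdict came back.

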